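# Roll the gate-post ball home along the welding fence

## Robot

A 7-joint arm with a two-finger parallel gripper is mounted at the origin on the work surface. World frame = base frame: x ahead of the robot, y to its left, z up, the work surface at z = 0. Lengths are in m, angles in degrees, forces in N, time in s.
With the tool pointing down it reaches from about 0.425 to 0.875 m from the base axis. Payload 4.7 kg.
Tool frame: the origin (TCP) lies on the mounting face of the last link; the fingertips stand 182 mm ahead of it and the grasp point (between the pads) lies 164 mm ahead of it; z points along the fingers, y is the line along which they close (so a half turn about z gives the same grasp; the last joint's range is limited). The gripper opens to 87 mm and grips with 3 to 60 N. Pads are 19 mm wide; open, the fingers measure 117 mm over their backs; the gripper's body (75 mm by 190 mm) begins 51 mm behind the grasp point.
Start: joints at [-73.39, 18.392, -4.016, 83.108, 1.295, 78.541, -3.26], TCP at [0.177, 0.625, 0.405] pointing down, gripper open.
Joint ranges: [-163.93, 163.93], [-17.29, 119.83], [-79.2, 71.16], [3.27, 140.29], [-89.18, 269.18], [5.43, 117.66], [-154.24, 154.24]. Speed limits (degrees/s): [147.25, 147.25, 180, 180, 180, 180, 180].

## Interface

Orientations are given as [roll, pitch, yaw] about the fixed x, y, z axes, in that order (R = Rz(yaw) Ry(pitch) Rx(roll)).
In Python, from cell import env gives the robot as it stands.
- The arm moves only by the tool servo_tool, never from a script. Its argument "plan" is a list of rows, each an object with "xyz": the shift along the tool's x, y, z in cm, a list of three; "twist": the turn, a rotation vector about the tool's x, y, z in degrees, a list of three; "jaw": the closure, from 0 (fully open) to 1 (shut). In form: [{"xyz": [x, y, z], "twist": [wx, wy, wz], "jaw": jaw}, ...]. A call has 1 to 10 rows; each row is the pose to reach, as a shift and turn from the pose commanded when the call began, along the tool's axes at that moment; what a row does not reach only later rows make up. A row lasts 1/12 s, in which the tool goes at most 41.7 mm and 7.16 degrees, less where a joint would pass 70% of its speed; a pose out of reach is approached as far as the arm can. A call with a gripper value outside its range is refused whole. The fingers move at their own pace and stop on an object; "newtons" is the grip in N (left out, the last holds). Time passes only in rows, so rows that repeat a pose let the fingers close. It gives the time, the measured TCP pose, the force, the opening and the grip force at its end, in the units of the state.
- env.get_obs(): the state, without advancing time (a new reading comes with each control period).
- env.read_camera(name): name is "scene" or "top" or "wrist"; returns a dict with "img" (480x640x3 uint8, red, green, blue), "camera_matrix" (3x3 intrinsics, pixels), "k1" (the pictures are not rectified: a ray, as slopes to the right and down, at radius r is drawn at 1 + k1 r^2 times it, then the intrinsics apply), "R" (3x3) and "t" (3): a world point X has camera coordinates R X + t. Camera axes: x right, y down, z forward; pixel columns grow to the right and rows downward; lengths in m; the calibration is good to about 2 mm. A picture is of the moment at which its call begins. There is no depth.
- env.sign_off(): hands the job in; it is judged then, once.
The state is a dict: "time_s": time; "qpos": joint angles; "joint_velocities": joint speeds; "effort": joint torques, N m; "tool_pos": TCP position; "tool_rot": TCP orientation; "force": force on the tool from outside, world axes, zero at the start; "wrist_torque": the same for the moment, N m; "grip_width": finger opening in m; "grasp_force": force on a finger pad.
Only numpy, scipy, OpenCV 4.12 (cv2) and the standard library are available. Lean on these libraries where they do the work, as an engineer would, in place of code of your own. Each camera call takes 0.05 s, during which the arm holds its last target. There are 200 camera calls.

## Task

Ease the hollow steel ball over against the jig's fence, then roll it along, kept in touch with the fence all the way and never lifted, in under the sprung hold-down shoe until it bears on the round pad of the end stop's screw. Press it firmly home on the pad, with about 12 N for a good second, but never with more than 16 N (nor 30 N on the fence). Then let go and leave the ball there; leave everything else on the bench alone.

Things in the scene. Friction and masses are not known exactly. Their poses are not given: they have to be found in the camera images.
- jig: Fixed grey base plate on the bench, 170 x 520 mm, 6 mm thick. x points from the open side to the fence, y along the fence towards the end stop, z up; origin on the underside, mid-length. It spans x -115 to +55, y -260 to +260 mm; the ball rolls on its top. A ball touching the fence has its centre at x = 0. Two bolt heads 4 mm high at x = -100, y = +-235 mm.
- fence: Fixed upright steel angle on the jig, 500 mm long, 6 mm thick, its upright leg 45 mm high above the plate. Origin at the middle of the leg's inner face, on the plate's top; axes as the jig's; the inner face is at its x = 0 and looks to -x.
- stop: Dark steel end stop, 55 mm across, 75 mm high, upright at its back. Origin on the plate's top, mid-track, at the foot of its front face, which looks to -y; axes as the jig's. Its place along the fence differs. A rigid brass pad, 26 mm across, on a screw stands out 5 to 29 mm (differs, not measured) from that face at ball-centre height: a ball home on it is centred 45 to 69 mm before the face.
- shoe_lip (a point): Tip of the sprung hold-down shoe, a steel tongue 30 mm wide over the track, 79 mm before the stop's front face; tip top about 91 mm above the bench. Its flat part starts 71 mm before that face, underside 83 mm above the bench (3 mm below the ball's top); the entering ball pushes it up. It presses the ball down with about 4 N: it resists rolling with some 1 to 6 N and keeps the ball where left.
- ball: Hollow bare steel ball for a gate post, 80 mm in diameter, about 0.3 kg (differs); loose on the jig plate, 20 to 55 mm from the fence at the start, free to roll, on smooth oily steel. Origin at its centre (46 mm above the bench); its axes turn as it rolls.
Mind the look-alikes: they are no part of the job. What is shaped like the ball but red or turquoise is not meant.

How it is judged:
By the outcome, as a careful person would: the job done as asked, in the order asked, and still so for the second after the job is handed in, with the robot touching nothing.
It also fails if it takes over 61 s, if anything falls off the work surface, if the arm or the gripper's body presses on something with over 40 N, if the wrist force passes 120 N, or if a joint passes its speed limit or range.

## Working session

There is one attempt and no reset: what is moved stays moved. The work goes in short steps, Python scripts to look and compute and a tool call to move; the robot and the scene stay as the last step left them, time stands still between calls to the robot, and variables do not carry over. Pictures are saved under pics/ and viewed, at most 10 in all, crops included, and the job is handed in when it is done.

Besides the shell and the picture viewer there is one more tool, called after "Emit:" as name([rows], argument=value, ...), one row to a line, values as JSON. servo_tool: Moves the arm, as the interface text tells. Its arguments: {"type":"object","properties":{"plan":{"type":"array","items":{"type":"object","properties":{"xyz":{"type":"array","items":{"type":"number"}},"twist":{"type":"array","items":{"type":"number"}},"jaw":{"type":"number"}}}},"newtons":{"type":"number"}},"required":["plan"]}

```bash
mkdir -p pics; ls; python3 - <<'E'
from cell import env
import cv2,json
for n in ("scene","top"):
    c=env.read_camera(n); cv2.imwrite(f"pics/{n}0.png",c["img"][:,:,::-1])
    print(n,c["camera_matrix"],c["k1"],c["R"],c["t"])
print(env.get_obs())
E
```

```text
pics
scene [[462.47260185   0.         324.9590729 ]
 [  0.         462.47260185 238.55218756]
 [  0.           0.           1.        ]] -0.12400138483371125 [[-0.23633878  0.97154906  0.0153755 ]
 [ 0.74478864  0.1912944  -0.63929362]
 [-0.62404636 -0.13963838 -0.76880899]] [ 0.10210966 -0.32194076  1.05846286]
top [[619.44671035   0.         315.50637855]
 [  0.         619.44671035 243.94301722]
 [  0.           0.           1.        ]] -0.21938350945750779 [[-0.02819716 -0.99960134 -0.00144464]
 [-0.98758366  0.02808154 -0.1545637 ]
 [ 0.15454264 -0.00293156 -0.98798177]] [0.04133709 0.51301556 1.038451  ]
{'time_s': 0.1, 'qpos': array([-73.3878771 ,  18.43468661,  -4.01506156,  83.1693835 ,
         1.29724427,  78.54121023,  -3.25925927]), 'joint_velocities': array([ 0.01941752, -0.12300285,  0.01964131, -0.17626899, -0.05603068,
       -0.01795255, -0.03835528]), 'effort': array([-1.38978653e-04, -4.92573202e+01, -4.05682325e-01, -3.13401139e+01,
       -6.41948590e-02,  3.94415762e-02,  7.30445413e-05]), 'tool_pos': array([0.17701901, 0.62523266, 0.4037591 ]), 'tool_rot': array([-1.79900077e+02,  7.90286154e-03,  1.64198254e+02]), 'force': array([-1.00970383, -0.25708403, -0.03270809]), 'wrist_torque': array([-0.01175097,  0.01007622, -0.00022888]), 'grasp_force': 0.0, 'grip_width': 0.0871375584741781}
```

View pics/scene0.png

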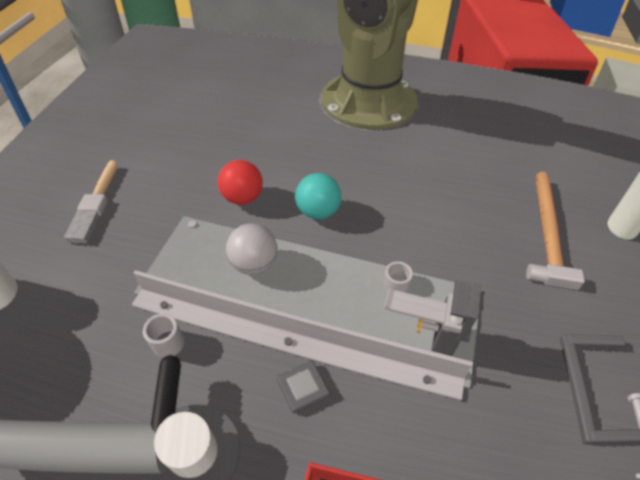

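View pics/top0.png

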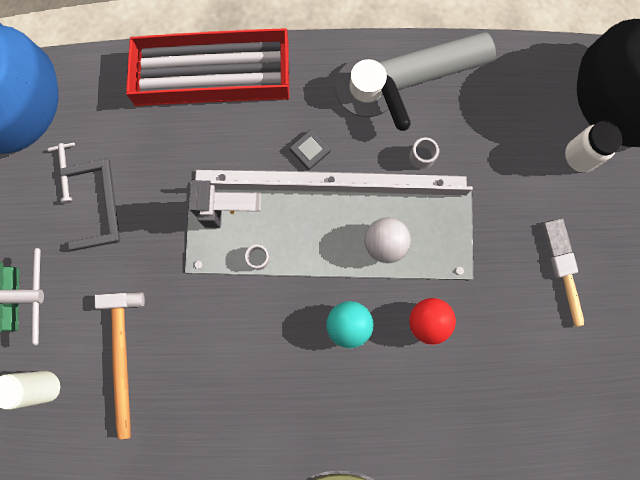

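The top view shows three balls: grey steel at (388,240) on the jig plate, turquoise at (350,324) and red at (432,321) on the bench. The bare grey one on the plate is the one meant. The fence is on the far side (row ~185), the stop and shoe are at left (210–260, 200), and a loose ring sits on the plate at (257,257). I'll confirm with a crop.

```bash
cat > h.py <<'E'
import numpy as np,cv2
from cell import env
def ray(c,uv):
    p=cv2.undistortPoints(np.array([[uv]],float),c["camera_matrix"],np.array([c["k1"],0,0,0]))[0,0]
    R=np.array(c["R"]);t=np.array(c["t"])
    return -R.T@t, R.T@np.array([p[0],p[1],1])
def atz(c,uv,z):
    o,d=ray(c,uv); return o+d*(z-o[2])/d[2]
def proj(c,X):
    r=cv2.Rodrigues(np.array(c["R"]))[0]
    return cv2.projectPoints(np.array(X,float).reshape(-1,1,3),r,np.array(c["t"],float),c["camera_matrix"],np.array([c["k1"],0,0,0]))[0][:,0]
def crop(img,x0,x1,y0,y1,s,name):
    cv2.imwrite("pics/"+name,cv2.resize(img[y0:y1,x0:x1,::-1],None,fx=s,fy=s,interpolation=cv2.INTER_CUBIC))
E
python3 - <<'E'
from h import *
c=env.read_camera("top"); crop(c["img"],180,480,160,290,2.6,"t1.png")
c=env.read_camera("scene"); crop(c["img"],340,500,230,400,3.5,"s1.png")
E
```

```text
(no output)
```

View pics/t1.png

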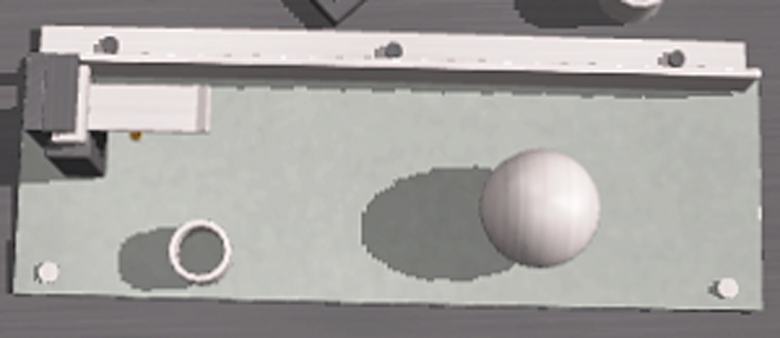

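View pics/s1.png

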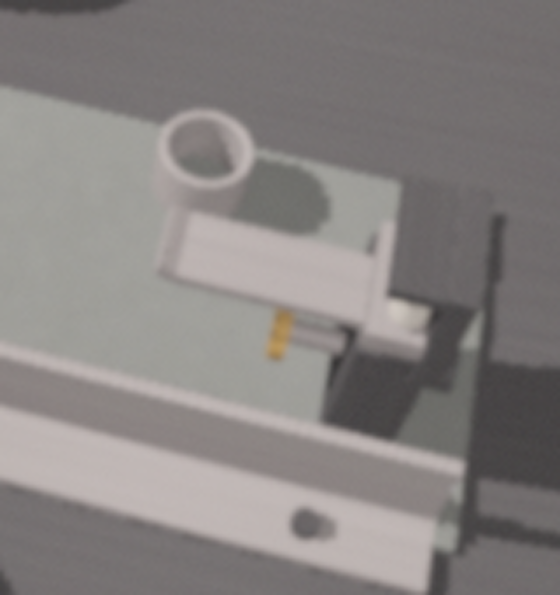

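The crop confirms the bare grey steel ball at crop (540,208). Bolts are at (47,271) and (727,288), the shoe tip at x≈208, rows 85–132, and the ring at (200,252). In the scene crop the brass pad is at about (277,335).

```bash
cat >> h.py <<'E'
E
python3 - <<'E'
from h import *
np.set_printoptions(precision=4,suppress=True)
T=env.read_camera("top");S=env.read_camera("scene")
f=lambda x,y:(180+x/2.6-.3,160+y/2.6-.3)
g=lambda x,y:(340+x/3.5-.35,230+y/3.5-.35)
b1=atz(T,f(47,271),.0095);b2=atz(T,f(727,288),.0095)
print("bolts",b1,b2,np.linalg.norm(b1-b2))
yh=(b1-b2)/np.linalg.norm(b1-b2);yh[2]=0;xh=np.array([yh[1],-yh[0],0])
O=(b1+b2)/2+.1*xh;O[2]=0
print("yaw of y",np.degrees(np.arctan2(yh[1],yh[0])),"O",O,"xh",xh,"yh",yh)
def J(P): d=P-O; return np.array([d@xh,d@yh,P[2]])*1000
for n,p,z in [("cornL",(13,293),.006),("cornR",(762,310),.006),("fenceTopR",(758,70),.051),("tipA",(208,87),.090),("tipB",(208,132),.090),("ringtop",(200,252),.036),("stopfoot",(105,176),.006),("stoptop",(79,75),.081)]:
    print(n,J(atz(T,f(*p),z)))
for n,p,z in [("pad",(270,335),.046),("padedgeTop",(283,312),.057),("padbot",(270,360),.036),("tipA",(165,275),.09),("tipB",(185,210),.09),("ringtop",(205,150),.036)]:
    print("S",n,J(atz(S,g(*p),z)))
# ball fit: sphere silhouette from both cams via hsv-free edge: top extents
from scipy.optimize import least_squares
def sil(c,C):
    o=-np.array(c["R"]).T@np.array(c["t"]);d=C-o;D=np.linalg.norm(d);n=d/D
    a=np.cross(n,[0,1,0.3]);a/=np.linalg.norm(a);b=np.cross(n,a)
    cc=C-n*.04**2/D; r=.04*np.sqrt(1-(.04/D)**2);th=np.linspace(0,2*np.pi,73)
    return proj(c,[cc+r*(a*np.cos(t)+b*np.sin(t)) for t in th])
def res(q):
    s=sil(T,np.array([q[0],q[1],.046]))
    w=sil(S,np.array([q[0],q[1],.046]))
    e=[s[:,0].min()-f(480,0)[0],s[:,0].max()-f(600,0)[0],s[:,1].min()-f(0,148)[1],s[:,1].max()-f(0,268)[1]]
    e+=[w[:,0].min()-225.5,w[:,0].max()-277.5,w[:,1].min()-223,w[:,1].max()-273]
    return e
r=least_squares(res,[.6,0]);print("ball",r.x,r.fun,J(np.array([*r.x,.046])))
E
```

```text
bolts [0.4884 0.2392 0.0095] [ 0.4631 -0.2307  0.0095] 0.47062383232313226
yaw of y 86.91165033191093 O [ 0.5756 -0.0012  0.    ] xh [ 0.9985 -0.0539  0.    ] yh [0.0539 0.9985 0.    ]
cornL [-115.6238  259.1877    6.    ]
cornR [-114.4649 -260.9995    6.    ]
fenceTopR [  45.3344 -249.4118   51.    ]
tipA [ 13.3959 120.6376  90.    ]
tipB [-16.4255 119.3746  90.    ]
ringtop [-87.428  126.7984  36.    ]
stopfoot [-31.7533 198.6176   6.    ]
stoptop [ 21.9255 207.2925  81.    ]
S pad [  4.6601 169.5786  46.    ]
S padedgeTop [ -0.2879 171.9608  57.    ]
S padbot [  9.8104 172.2444  36.    ]
S tipA [ 17.4573 124.362   90.    ]
S tipB [-13.1313 125.6746  90.    ]
S ringtop [-83.5445 127.3346  36.    ]
ball [ 0.5166 -0.0976] [-0.2807 -0.3514  0.2743  0.1702 -0.3248 -0.3217 -0.7837  0.9025] [-53.7483 -99.5068  46.    ]
```

```bash
cat >> h.py <<'E'
from scipy.spatial.transform import Rotation as Ro
np.set_printoptions(precision=3,suppress=True)
O=np.array([.5756,-.0012,0]);xh=np.array([.9985,-.0539,0]);yh=np.array([.0539,.9985,0])
def go(p,yaw,frm=None):
    "shift cm, rotvec deg from pose (p,yaw) frm (default measured) to target"
    s=env.get_obs()
    if frm is None: p0=s["tool_pos"];R0=Ro.from_euler("xyz",s["tool_rot"],degrees=True)
    else: p0=np.array(frm[0]);R0=Ro.from_euler("xyz",[180,0,frm[1]],degrees=True)
    R1=Ro.from_euler("xyz",[180,0,yaw],degrees=True)
    print("cm",R0.inv().apply(np.array(p)-p0)*100,"deg",(R0.inv()*R1).as_rotvec(degrees=True))
E
python3 - <<'E'
from h import *
A=(.45,.35,.40),110; B=(.4757,-.16,.40),56.9
go(*A); go(*B,frm=A)
E
```

```text
cm [-33.763 -19.062   0.456] deg [-0.03   0.019 54.198]
cm [-48.803 -15.028  -0.   ] deg [ 0.  -0.  53.1]
```

Emit:
servo_tool([
  {"xyz": [-2,-1.1,0],"twist": [0,0,3],"jaw": 0.5},
  {"xyz": [-5.4,-3,0],"twist": [0,0,9],"jaw": 1},
  {"xyz": [-9,-5,0.1],"twist": [0,0,15],"jaw": 1},
  {"xyz": [-12.6,-7.1,0.1],"twist": [0,0,21],"jaw": 1},
  {"xyz": [-16.2,-9.1,0.2],"twist": [0,0,27],"jaw": 1},
  {"xyz": [-19.8,-11.2,0.2],"twist": [0,0,33],"jaw": 1},
  {"xyz": [-23.4,-13.2,0.3],"twist": [0,0,39],"jaw": 1},
  {"xyz": [-27,-15.2,0.4],"twist": [0,0,45],"jaw": 1},
  {"xyz": [-30.6,-17.3,0.4],"twist": [0,0,50],"jaw": 1},
  {"xyz": [-33.8,-19.1,0.4],"twist": [0,0,54.2],"jaw": 1},
], newtons=10)

```text
time_s: 1.13
tool_pos: [0.4519, 0.347, 0.401]
tool_rot: [180.0, 0.0, 109.7]
force: [0.8, 0.1, 0.1]
grip_width: 0.0287
grasp_force: 0.0
```

```bash
python3 -c "
from h import *
go((.4757,-.16,.40),56.9);print(env.get_obs()['grip_width'])"
```

```text
cm [-48.541 -14.822   0.107] deg [ 0.045 -0.004 52.768]
0.02871242553624866
```

Emit:
servo_tool([
  {"xyz": [-3.7,-1.2,0],"twist": [0,0,4],"jaw": 1},
  {"xyz": [-7.4,-2.4,0],"twist": [0,0,8],"jaw": 1},
  {"xyz": [-11.1,-3.6,0],"twist": [0,0,12],"jaw": 1},
  {"xyz": [-14.8,-4.6,0],"twist": [0,0,16],"jaw": 1},
  {"xyz": [-18.5,-5.7,0],"twist": [0,0,20],"jaw": 1},
  {"xyz": [-22.2,-6.8,0],"twist": [0,0,24],"jaw": 1},
  {"xyz": [-25.9,-7.9,0],"twist": [0,0,28],"jaw": 1},
  {"xyz": [-29.6,-9,0],"twist": [0,0,32],"jaw": 1},
  {"xyz": [-33.3,-10.1,0],"twist": [0,0,36],"jaw": 1},
  {"xyz": [-37,-11.3,0],"twist": [0,0,40],"jaw": 1},
])

```text
time_s: 1.97
tool_pos: [0.4702, -0.0386, 0.4011]
tool_rot: [180.0, -0.1, 69.8]
force: [0.8, -0.4, 0.2]
grip_width: 0.0007
grasp_force: 0.0
```

```bash
python3 -c "
from h import *
go((.4757,-.16,.40),56.9);print(env.get_obs()['grip_width'])"
```

```text
cm [-11.203   4.7     0.097] deg [ 0.033 -0.068 12.914]
0.0006729621998189791
```

Emit:
servo_tool([
  {"xyz": [-3,1.3,0],"twist": [0,0,3.5],"jaw": 1},
  {"xyz": [-6.5,2.7,0],"twist": [0,0,7.5],"jaw": 1},
  {"xyz": [-9.5,4,0],"twist": [0,0,11],"jaw": 1},
  {"xyz": [-11.2,4.7,0.1],"twist": [0,0,12.9],"jaw": 1},
  {"xyz": [-11.2,4.7,0.1],"twist": [0,0,12.9],"jaw": 1},
  {"xyz": [-11.2,4.7,3],"twist": [0,0,12.9],"jaw": 1},
  {"xyz": [-11.2,4.7,6],"twist": [0,0,12.9],"jaw": 1},
  {"xyz": [-11.2,4.7,9],"twist": [0,0,12.9],"jaw": 1},
  {"xyz": [-11.2,4.7,12],"twist": [0,0,12.9],"jaw": 1},
  {"xyz": [-11.2,4.7,13],"twist": [0,0,12.9],"jaw": 1},
])

```text
time_s: 2.8
tool_pos: [0.475, -0.1557, 0.2667]
tool_rot: [-179.6, 0.1, 57.2]
force: [-1.2, 0.4, 0.3]
grip_width: 0.0004
grasp_force: 0.0
```

```bash
python3 -c "
from h import *
go((.4757,-.16,.218),56.9)
c=env.read_camera('top');crop(c['img'],300,500,180,340,3.5,'t2.png')"
```

```text
cm [-0.307  0.324  4.866] deg [-0.375  0.139  0.348]
```

View pics/t2.png

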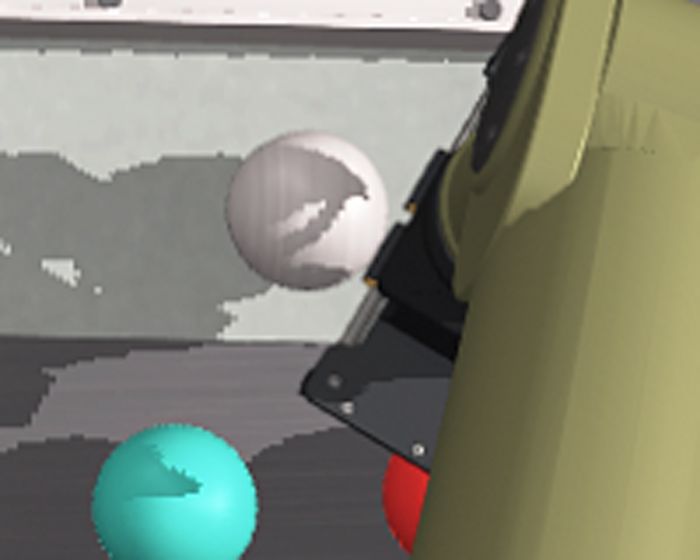

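The ball is still at crop (307,210), and the closed gripper sits behind it to the right with its face square to the push heading. The red and turquoise balls are clear.

Emit:
servo_tool([
  {"xyz": [-0.3,0.3,2],"twist": [0,0,0.3],"jaw": 1},
  {"xyz": [-0.3,0.3,4],"twist": [0,0,0.3],"jaw": 1},
  {"xyz": [-0.3,0.3,4.8],"twist": [-0.2,0.1,0.3],"jaw": 1},
  {"xyz": [-0.3,0.3,4.8],"twist": [-0.2,0.1,0.3],"jaw": 1},
  {"xyz": [-0.3,0.3,4.8],"twist": [-0.2,0.1,0.3],"jaw": 1},
])

```text
time_s: 3.27
tool_pos: [0.4779, -0.1619, 0.2237]
tool_rot: [179.8, -0.1, 56.8]
force: [0.3, -1.0, 1.0]
grip_width: 0.0006
grasp_force: 0.0
```

```bash
python3 -c "
from h import *
go((.4757,-.16,.218),56.9)
s=env.get_obs();print(s['force'],s['tool_pos'],s['tool_rot'])
n=np.array([.546,.838,0]);b=np.array([.5166,-.0976,0])
go(b-n*.052,56.9); 
d=(b-s['tool_pos'])[:2]; print(d@n[:2], d@np.array([.838,-.546]))"
```

```text
cm [ 0.036 -0.29   0.565] deg [ 0.231 -0.13  -0.063]
[ 0.337 -1.01   1.01 ] [ 0.478 -0.162  0.224] [179.769  -0.13   56.838]
cm [ 2.247 -0.361 22.37 ] deg [ 0.231 -0.13  -0.063]
0.07499999241347613 -0.002677813800560502
```

Emit:
servo_tool([
  {"xyz": [0.3,-0.2,0.5],"twist": [0,0,0],"jaw": 1},
  {"xyz": [0.7,-0.25,0.5],"twist": [0,0,0],"jaw": 1},
  {"xyz": [1.1,-0.25,0.5],"twist": [0,0,0],"jaw": 1},
  {"xyz": [1.4,-0.25,0.5],"twist": [0,0,0],"jaw": 1},
  {"xyz": [1.6,-0.25,0.5],"twist": [0,0,0],"jaw": 1},
  {"xyz": [1.7,-0.25,0.5],"twist": [0,0,0],"jaw": 1},
  {"xyz": [1.8,-0.25,0.5],"twist": [0,0,0],"jaw": 1},
  {"xyz": [1.9,-0.25,0.5],"twist": [0,0,0],"jaw": 1},
  {"xyz": [2.0,-0.25,0.5],"twist": [0,0,0],"jaw": 1},
  {"xyz": [2.1,-0.25,0.5],"twist": [0,0,0],"jaw": 1},
])

```text
time_s: 4.1
tool_pos: [0.4868, -0.1433, 0.2178]
tool_rot: [179.8, -0.1, 56.8]
force: [-0.2, -0.4, -0.4]
grip_width: 0.0007
grasp_force: 0.0
```

Emit:
servo_tool([
  {"xyz": [0.1,0,0],"twist": [0,0,0],"jaw": 1},
  {"xyz": [0.2,0,0],"twist": [0,0,0],"jaw": 1},
  {"xyz": [0.3,0,0],"twist": [0,0,0],"jaw": 1},
  {"xyz": [0.4,0,0],"twist": [0,0,0],"jaw": 1},
  {"xyz": [0.5,0,0],"twist": [0,0,0],"jaw": 1},
  {"xyz": [0.6,0,0],"twist": [0,0,0],"jaw": 1},
  {"xyz": [0.7,0,0],"twist": [0,0,0],"jaw": 1},
  {"xyz": [0.8,0,0],"twist": [0,0,0],"jaw": 1},
  {"xyz": [0.9,0,0],"twist": [0,0,0],"jaw": 1},
  {"xyz": [1.0,0,0],"twist": [0,0,0],"jaw": 1},
])

```text
time_s: 4.93
tool_pos: [0.4923, -0.1348, 0.2178]
tool_rot: [179.8, -0.1, 56.8]
force: [0.4, -0.2, 0.4]
grip_width: 0.0004
grasp_force: 0.0
```

```bash
cat >> h.py <<'E'
def sil(c,C):
    o=-np.array(c["R"]).T@np.array(c["t"]);d=C-o;D=np.linalg.norm(d);n=d/D
    a=np.cross(n,[0,1,0.3]);a/=np.linalg.norm(a);b=np.cross(n,a)
    cc=C-n*.04**2/D; r=.04*np.sqrt(1-(.04/D)**2);th=np.linspace(0,2*np.pi,73)
    return proj(c,[cc+r*(a*np.cos(t)+b*np.sin(t)) for t in th])
def W(x,y,z=.046): p=O+xh*x/1000+yh*y/1000; p=p.copy(); p[2]=z; return p
def J(P): d=np.array(P)-O; return np.array([d@xh,d@yh])*1000
def report():
    s=env.get_obs(); f=s["force"]
    print("t",s["time_s"],"tool jig mm",J(s["tool_pos"]),"z",s["tool_pos"][2],"rot",s["tool_rot"],"F jig",f@xh,f@yh,f[2])
    n=Ro.from_euler("xyz",s["tool_rot"],degrees=True).apply([1,0,0])
    print("ball if touching:",J(s["tool_pos"]+n*.0495))
E
python3 - <<'E'
from h import *
report()
c=env.read_camera("scene"); im=c["img"].copy()
crop(im,180,420,180,340,3.3,"s2.png")
E
```

```text
t 4.9333 tool jig mm [ -75.966 -137.894] z 0.21780182131051767 rot [179.799  -0.105  56.796] F jig 0.43788464846202413 -0.1743751131714302 0.4034639532616042
ball if touching: [-51.132 -95.078]
```

View pics/s2.png

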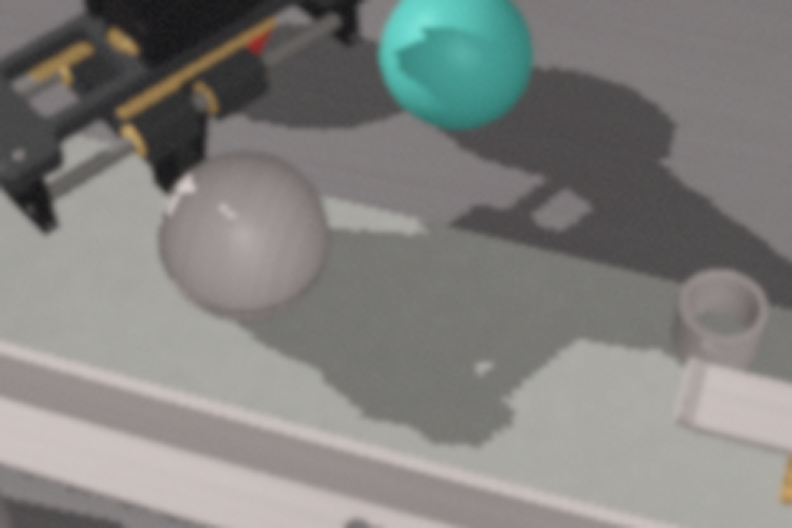

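Scene view: the closed fingertips sit just behind the ball, now centred at about crop (244,232). It has moved about 4 mm, so contact is made. I'll push on slowly, tracking the ball numerically with Hough circles.

Emit:
servo_tool([
  {"xyz": [0.12,0,0],"jaw": 1},
  {"xyz": [0.25,0,0],"jaw": 1},
  {"xyz": [0.4,0,0],"jaw": 1},
  {"xyz": [0.55,0,0],"jaw": 1},
  {"xyz": [0.7,0,0],"jaw": 1},
  {"xyz": [0.85,0,0],"jaw": 1},
  {"xyz": [1.0,0,0],"jaw": 1},
  {"xyz": [1.15,0,0],"jaw": 1},
  {"xyz": [1.3,0,0],"jaw": 1},
  {"xyz": [1.45,0,0],"jaw": 1},
])

```text
validation failed for argument at $.pl...
```

Emit:
servo_tool([
  {"xyz": [0.15,0,0],"jaw": 1},
  {"xyz": [0.3,0,0],"jaw": 1},
  {"xyz": [0.45,0,0],"jaw": 1},
  {"xyz": [0.6,0,0],"jaw": 1},
  {"xyz": [0.75,0,0],"jaw": 1},
  {"xyz": [0.9,0,0],"jaw": 1},
  {"xyz": [1.05,0,0],"jaw": 1},
  {"xyz": [1.2,0,0],"jaw": 1},
  {"xyz": [1.35,0,0],"jaw": 1},
  {"xyz": [1.5,0,0],"jaw": 1},
])

```text
validation failed for argument at $.pl...
```

```bash
cat >> h.py <<'E'
def ball(x0,y0,name=None):
    "search jig position near x0,y0 that best fits silhouette edge gradient in scene view"
    c=env.read_camera("scene"); g=cv2.GaussianBlur(c["img"],(0,0),1).astype(np.float32)
    best=[]
    for x in np.arange(x0-12,x0+13,1):
        for y in np.arange(y0-12,y0+25,1):
            C=W(x,y); m=proj(c,[C])[0]; s=sil(c,C); u=s-m
            d=np.abs(cv2.remap(g,np.float32(m+u*1.06).reshape(-1,1,2),None,1)-cv2.remap(g,np.float32(m+u*.94).reshape(-1,1,2),None,1)).sum(-1)
            best.append((np.sqrt(d).mean(),x,y))
    best.sort(reverse=True); print("ball fit",[(round(float(a),2),float(b),float(q)) for a,b,q in best[:3]])
    if name:
        im=c["img"].copy(); cv2.polylines(im,[np.int32(sil(c,W(*best[0][1:]))*1)],True,(255,255,0),1); crop(im,200,500,200,400,2.6,name)
E
python3 -c "
from h import *
report();s=env.get_obs()
n=Ro.from_euler('xyz',s['tool_rot'],degrees=True).apply([1,0,0])
ball(*J(s['tool_pos']+n*.0495))"
```

```text
t 4.9833 tool jig mm [ -75.873 -137.652] z 0.21778660915236006 rot [179.801  -0.11   56.817] F jig 0.1518392771738903 0.24434600038588847 0.07522634696561553
ball if touching: [-51.055 -94.826]
ball fit [(7.22, -50.05501143077366, -94.82624504642558), (7.14, -49.05501143077366, -93.82624504642558), (7.14, -50.05501143077366, -93.82624504642558)]
```

Emit:
servo_tool([
  {"xyz": [0.12,0,0],"twist": [0,0,0],"jaw": 1},
  {"xyz": [0.25,0,0],"twist": [0,0,0],"jaw": 1},
  {"xyz": [0.4,0,0],"twist": [0,0,0],"jaw": 1},
  {"xyz": [0.55,0,0],"twist": [0,0,0],"jaw": 1},
  {"xyz": [0.7,0,0],"twist": [0,0,0],"jaw": 1},
  {"xyz": [0.85,0,0],"twist": [0,0,0],"jaw": 1},
  {"xyz": [1.0,0,0],"twist": [0,0,0],"jaw": 1},
  {"xyz": [1.15,0,0],"twist": [0,0,0],"jaw": 1},
  {"xyz": [1.3,0,0],"twist": [0,0,0],"jaw": 1},
  {"xyz": [1.45,0,0],"twist": [0,0,0],"jaw": 1},
])

```text
time_s: 5.87
tool_pos: [0.5003, -0.1226, 0.2178]
tool_rot: [179.8, -0.1, 56.8]
force: [-0.0, -0.2, 0.3]
grip_width: 0.0008
grasp_force: 0.0
```

Emit:
servo_tool([
  {"xyz": [0.15,0,0],"twist": [0,0,0],"jaw": 1},
  {"xyz": [0.3,0,0],"twist": [0,0,0],"jaw": 1},
  {"xyz": [0.45,0,0],"twist": [0,0,0],"jaw": 1},
  {"xyz": [0.6,0,0],"twist": [0,0,0],"jaw": 1},
  {"xyz": [0.75,0,0],"twist": [0,0,0],"jaw": 1},
  {"xyz": [0.9,0,0],"twist": [0,0,0],"jaw": 1},
  {"xyz": [1.05,0,0],"twist": [0,0,0],"jaw": 1},
  {"xyz": [1.2,0,0],"twist": [0,0,0],"jaw": 1},
  {"xyz": [1.35,0,0],"twist": [0,0,0],"jaw": 1},
  {"xyz": [1.5,0,0],"twist": [0,0,0],"jaw": 1},
])

```text
time_s: 6.7
tool_pos: [0.5085, -0.11, 0.2178]
tool_rot: [179.8, -0.1, 56.8]
force: [0.6, 0.2, 0.0]
grip_width: 0.0005
grasp_force: 0.0
```

```bash
cat > st.py <<'E'
from h import *
report();s=env.get_obs()
n=Ro.from_euler('xyz',s['tool_rot'],degrees=True).apply([1,0,0])
ball(*np.round(J(s['tool_pos']+n*.0495)))
E
python3 st.py
```

```text
t 6.7 tool jig mm [ -61.148 -112.288] z 0.21784081782394593 rot [179.803  -0.105  56.801] F jig 0.6366261379632433 0.20386975727820675 0.022589136396303364
ball if touching: [-36.318 -69.469]
ball fit [(7.58, -35.0, -69.0), (7.57, -34.0, -69.0), (7.56, -34.0, -68.0)]
```

Tracking well; about 70 mm remains along the push direction to the fence.

Emit:
servo_tool([
  {"xyz": [0.15,0,0],"twist": [0,0,0],"jaw": 1},
  {"xyz": [0.3,0,0],"twist": [0,0,0],"jaw": 1},
  {"xyz": [0.45,0,0],"twist": [0,0,0],"jaw": 1},
  {"xyz": [0.6,0,0],"twist": [0,0,0],"jaw": 1},
  {"xyz": [0.75,0,0],"twist": [0,0,0],"jaw": 1},
  {"xyz": [0.9,0,0],"twist": [0,0,0],"jaw": 1},
  {"xyz": [1.05,0,0],"twist": [0,0,0],"jaw": 1},
  {"xyz": [1.2,0,0],"twist": [0,0,0],"jaw": 1},
  {"xyz": [1.35,0,0],"twist": [0,0,0],"jaw": 1},
  {"xyz": [1.5,0,0],"twist": [0,0,0],"jaw": 1},
])

```text
time_s: 7.58
tool_pos: [0.5167, -0.0975, 0.2179]
tool_rot: [179.8, -0.1, 56.8]
force: [-0.3, 0.2, 0.6]
grip_width: 0.0004
grasp_force: 0.0
```

Emit:
servo_tool([
  {"xyz": [0.15,0,0],"twist": [0,0,0],"jaw": 1},
  {"xyz": [0.3,0,0],"twist": [0,0,0],"jaw": 1},
  {"xyz": [0.45,0,0],"twist": [0,0,0],"jaw": 1},
  {"xyz": [0.6,0,0],"twist": [0,0,0],"jaw": 1},
  {"xyz": [0.75,0,0],"twist": [0,0,0],"jaw": 1},
  {"xyz": [0.9,0,0],"twist": [0,0,0],"jaw": 1},
  {"xyz": [1.05,0,0],"twist": [0,0,0],"jaw": 1},
  {"xyz": [1.2,0,0],"twist": [0,0,0],"jaw": 1},
  {"xyz": [1.35,0,0],"twist": [0,0,0],"jaw": 1},
  {"xyz": [1.5,0,0],"twist": [0,0,0],"jaw": 1},
])

```text
time_s: 8.42
tool_pos: [0.5249, -0.085, 0.2179]
tool_rot: [179.8, -0.1, 56.8]
force: [0.3, 0.8, -0.6]
grip_width: -0.0
grasp_force: 0.0
```

Emit:
servo_tool([
  {"xyz": [0.15,0,0],"twist": [0,0,0],"jaw": 1},
  {"xyz": [0.3,0,0],"twist": [0,0,0],"jaw": 1},
  {"xyz": [0.45,0,0],"twist": [0,0,0],"jaw": 1},
  {"xyz": [0.6,0,0],"twist": [0,0,0],"jaw": 1},
  {"xyz": [0.75,0,0],"twist": [0,0,0],"jaw": 1},
  {"xyz": [0.9,0,0],"twist": [0,0,0],"jaw": 1},
  {"xyz": [1.05,0,0],"twist": [0,0,0],"jaw": 1},
  {"xyz": [1.2,0,0],"twist": [0,0,0],"jaw": 1},
  {"xyz": [1.35,0,0],"twist": [0,0,0],"jaw": 1},
  {"xyz": [1.5,0,0],"twist": [0,0,0],"jaw": 1},
])

```text
time_s: 9.25
tool_pos: [0.5331, -0.0724, 0.218]
tool_rot: [179.8, -0.1, 56.8]
force: [-0.4, 0.1, -0.5]
grip_width: 0.0007
grasp_force: 0.0
```

```bash
python3 st.py
```

```text
t 9.25 tool jig mm [-38.554 -73.37 ] z 0.21795596954399307 rot [179.798  -0.109  56.798] F jig -0.36590161216826517 0.08739264548118524 -0.46217900506198595
ball if touching: [-13.721 -30.553]
ball fit [(8.52, -12.0, -30.0), (8.42, -11.0, -30.0), (8.39, -12.0, -29.0)]
```

Emit:
servo_tool([
  {"xyz": [0.15,0,0],"twist": [0,0,0],"jaw": 1},
  {"xyz": [0.3,0,0],"twist": [0,0,0],"jaw": 1},
  {"xyz": [0.45,0,0],"twist": [0,0,0],"jaw": 1},
  {"xyz": [0.6,0,0],"twist": [0,0,0],"jaw": 1},
  {"xyz": [0.75,0,0],"twist": [0,0,0],"jaw": 1},
  {"xyz": [0.9,0,0],"twist": [0,0,0],"jaw": 1},
  {"xyz": [1.05,0,0],"twist": [0,0,0],"jaw": 1},
  {"xyz": [1.2,0,0],"twist": [0,0,0],"jaw": 1},
  {"xyz": [1.34,0,0],"twist": [0,0,0],"jaw": 1},
  {"xyz": [1.47,0,0],"twist": [0,0,0],"jaw": 1},
])

```text
time_s: 10.13
tool_pos: [0.5412, -0.0601, 0.218]
tool_rot: [179.8, -0.1, 56.8]
force: [0.2, -0.1, -0.9]
grip_width: 0.0003
grasp_force: 0.0
```

Emit:
servo_tool([
  {"xyz": [0.12,0,0],"twist": [0,0,0],"jaw": 1},
  {"xyz": [0.23,0,0],"twist": [0,0,0],"jaw": 1},
  {"xyz": [0.33,0,0],"twist": [0,0,0],"jaw": 1},
  {"xyz": [0.43,0,0],"twist": [0,0,0],"jaw": 1},
  {"xyz": [0.53,0,0],"twist": [0,0,0],"jaw": 1},
  {"xyz": [0.63,0,0],"twist": [0,0,0],"jaw": 1},
  {"xyz": [0.73,0,0],"twist": [0,0,0],"jaw": 1},
  {"xyz": [0.83,0,0],"twist": [0,0,0],"jaw": 1},
  {"xyz": [0.93,0,0],"twist": [0,0,0],"jaw": 1},
  {"xyz": [1.03,0,0],"twist": [0,0,0],"jaw": 1},
])

```text
time_s: 10.97
tool_pos: [0.5468, -0.0516, 0.218]
tool_rot: [179.8, -0.1, 56.8]
force: [-0.7, 0.9, 1.5]
grip_width: 0.0007
grasp_force: 0.1
```

Emit:
servo_tool([
  {"xyz": [0.1,0,0],"twist": [0,0,0],"jaw": 1},
  {"xyz": [0.2,0,0],"twist": [0,0,0],"jaw": 1},
  {"xyz": [0.3,0,0],"twist": [0,0,0],"jaw": 1},
  {"xyz": [0.4,0,0],"twist": [0,0,0],"jaw": 1},
  {"xyz": [0.5,0,0],"twist": [0,0,0],"jaw": 1},
])

```text
time_s: 11.38
tool_pos: [0.5495, -0.0473, 0.218]
tool_rot: [179.8, -0.1, 56.8]
force: [0.2, -0.0, 0.8]
grip_width: 0.0002
grasp_force: 0.1
```

```bash
python3 st.py
```

```text
t 11.3833 tool jig mm [-23.545 -47.461] z 0.21798323990760612 rot [179.801  -0.107  56.798] F jig 0.20428543733787866 -0.015956742075404432 0.7839795758345525
ball if touching: [ 1.288 -4.643]
ball fit [(7.9, 0.0, -2.0), (7.82, 1.0, -2.0), (7.81, 1.0, -1.0)]
```

Emit:
servo_tool([
  {"xyz": [0.1,0,0],"twist": [0,0,0],"jaw": 1},
  {"xyz": [0.2,0,0],"twist": [0,0,0],"jaw": 1},
  {"xyz": [0.3,0,0],"twist": [0,0,0],"jaw": 1},
  {"xyz": [0.4,0,0],"twist": [0,0,0],"jaw": 1},
  {"xyz": [0.5,-0.02,0],"twist": [0,0,0],"jaw": 1},
  {"xyz": [0.6,-0.06,0],"twist": [0,0,0],"jaw": 1},
  {"xyz": [0.7,-0.11,0],"twist": [0,0,0],"jaw": 1},
  {"xyz": [0.81,-0.17,0],"twist": [0,0,0],"jaw": 1},
  {"xyz": [0.93,-0.23,0],"twist": [0,0,0],"jaw": 1},
  {"xyz": [1.05,-0.3,0],"twist": [0,0,0],"jaw": 1},
])

```text
time_s: 12.27
tool_pos: [0.5527, -0.0369, 0.218]
tool_rot: [179.8, -0.1, 56.8]
force: [-0.3, 0.4, 1.4]
grip_width: 0.0004
grasp_force: 0.1
```

Emit:
servo_tool([
  {"xyz": [0.13,-0.07,0],"twist": [0,0,0],"jaw": 1},
  {"xyz": [0.26,-0.14,0],"twist": [0,0,0],"jaw": 1},
  {"xyz": [0.39,-0.21,0],"twist": [0,0,0],"jaw": 1},
  {"xyz": [0.52,-0.28,0],"twist": [0,0,0],"jaw": 1},
  {"xyz": [0.65,-0.35,0],"twist": [0,0,0],"jaw": 1},
  {"xyz": [0.78,-0.42,0],"twist": [0,0,0],"jaw": 1},
  {"xyz": [0.91,-0.49,0],"twist": [0,0,0],"jaw": 1},
  {"xyz": [1.04,-0.56,0],"twist": [0,0,0],"jaw": 1},
  {"xyz": [1.17,-0.63,0],"twist": [0,0,0],"jaw": 1},
  {"xyz": [1.3,-0.7,0],"twist": [0,0,0],"jaw": 1},
])

```text
time_s: 13.1
tool_pos: [0.554, -0.0221, 0.218]
tool_rot: [179.8, -0.1, 56.8]
force: [0.5, 0.4, 0.6]
grip_width: 0.0004
grasp_force: 0.1
```

```bash
python3 st.py
```

```text
t 13.1 tool jig mm [-20.449 -22.078] z 0.21800828204724582 rot [179.798  -0.107  56.8  ] F jig 0.5059789206542569 0.3898593713172384 0.5930632589970162
ball if touching: [ 4.382 20.741]
ball fit [(7.85, 0.0, 26.0), (7.84, 0.0, 25.0), (7.84, 1.0, 26.0)]
```

Ball is at the fence (x≈0) and follows the finger. Rolling on.

Emit:
servo_tool([
  {"xyz": [0.13,-0.07,0],"twist": [0,0,0],"jaw": 1},
  {"xyz": [0.26,-0.14,0],"twist": [0,0,0],"jaw": 1},
  {"xyz": [0.39,-0.21,0],"twist": [0,0,0],"jaw": 1},
  {"xyz": [0.52,-0.28,0],"twist": [0,0,0],"jaw": 1},
  {"xyz": [0.65,-0.35,0],"twist": [0,0,0],"jaw": 1},
  {"xyz": [0.78,-0.42,0],"twist": [0,0,0],"jaw": 1},
  {"xyz": [0.91,-0.49,0],"twist": [0,0,0],"jaw": 1},
  {"xyz": [1.04,-0.56,0],"twist": [0,0,0],"jaw": 1},
  {"xyz": [1.17,-0.63,0],"twist": [0,0,0],"jaw": 1},
  {"xyz": [1.3,-0.7,0],"twist": [0,0,0],"jaw": 1},
])

```text
time_s: 13.98
tool_pos: [0.5552, -0.0074, 0.218]
tool_rot: [179.8, -0.1, 56.8]
force: [-0.3, -0.0, 0.3]
grip_width: 0.0003
grasp_force: 0.1
```

Emit:
servo_tool([
  {"xyz": [0.13,-0.075,0],"twist": [0,0,0],"jaw": 1},
  {"xyz": [0.26,-0.15,0],"twist": [0,0,0],"jaw": 1},
  {"xyz": [0.39,-0.22,0],"twist": [0,0,0],"jaw": 1},
  {"xyz": [0.52,-0.29,0],"twist": [0,0,0],"jaw": 1},
  {"xyz": [0.65,-0.37,0],"twist": [0,0,0],"jaw": 1},
  {"xyz": [0.78,-0.44,0],"twist": [0,0,0],"jaw": 1},
  {"xyz": [0.91,-0.52,0],"twist": [0,0,0],"jaw": 1},
  {"xyz": [1.04,-0.59,0],"twist": [0,0,0],"jaw": 1},
  {"xyz": [1.17,-0.66,0],"twist": [0,0,0],"jaw": 1},
  {"xyz": [1.3,-0.74,0],"twist": [0,0,0],"jaw": 1},
])

```text
time_s: 14.82
tool_pos: [0.5562, 0.0075, 0.218]
tool_rot: [179.8, -0.1, 56.8]
force: [-0.6, -0.3, -0.2]
grip_width: 0.0006
grasp_force: 0.1
```

Emit:
servo_tool([
  {"xyz": [0.13,-0.075,0],"twist": [0,0,0],"jaw": 1},
  {"xyz": [0.26,-0.15,0],"twist": [0,0,0],"jaw": 1},
  {"xyz": [0.39,-0.22,0],"twist": [0,0,0],"jaw": 1},
  {"xyz": [0.52,-0.29,0],"twist": [0,0,0],"jaw": 1},
  {"xyz": [0.65,-0.37,0],"twist": [0,0,0],"jaw": 1},
  {"xyz": [0.78,-0.44,0],"twist": [0,0,0],"jaw": 1},
  {"xyz": [0.91,-0.52,0],"twist": [0,0,0],"jaw": 1},
  {"xyz": [1.04,-0.59,0],"twist": [0,0,0],"jaw": 1},
  {"xyz": [1.17,-0.66,0],"twist": [0,0,0],"jaw": 1},
  {"xyz": [1.3,-0.74,0],"twist": [0,0,0],"jaw": 1},
])

```text
time_s: 15.65
tool_pos: [0.5571, 0.0224, 0.218]
tool_rot: [179.8, -0.1, 56.8]
force: [-0.2, 0.3, -0.2]
grip_width: 0.0006
grasp_force: 0.1
```

Emit:
servo_tool([
  {"xyz": [0.13,-0.07,0],"twist": [0,0,0],"jaw": 1},
  {"xyz": [0.25,-0.14,0],"twist": [0,0,0],"jaw": 1},
  {"xyz": [0.36,-0.2,0],"twist": [0,0,0],"jaw": 1},
  {"xyz": [0.46,-0.26,0],"twist": [0,0,0],"jaw": 1},
  {"xyz": [0.56,-0.32,0],"twist": [0,0,0],"jaw": 1},
  {"xyz": [0.66,-0.38,0],"twist": [0,0,0],"jaw": 1},
  {"xyz": [0.75,-0.43,0],"twist": [0,0,0],"jaw": 1},
  {"xyz": [0.84,-0.48,0],"twist": [0,0,0],"jaw": 1},
  {"xyz": [0.93,-0.53,0],"twist": [0,0,0],"jaw": 1},
  {"xyz": [1.02,-0.58,0],"twist": [0,0,0],"jaw": 1},
])

```text
time_s: 16.48
tool_pos: [0.5578, 0.0341, 0.218]
tool_rot: [179.8, -0.1, 56.8]
force: [1.1, -0.4, -0.6]
grip_width: 0.0005
grasp_force: 0.1
```

```bash
sed -i 's/^ball(.*/ball(*np.round(J(s["tool_pos"]+n*.0495)),name=__import__("sys").argv[1] if len(__import__("sys").argv)>1 else None)/' st.py; python3 st.py s3.png
```

```text
t 16.4833 tool jig mm [-19.639  34.266] z 0.21801007528064414 rot [179.798  -0.107  56.797] F jig 1.1657474112996054 -0.34037518631901986 -0.5693989899642768
ball if touching: [ 5.195 77.083]
ball fit [(7.88, 0.0, 82.0), (7.83, 1.0, 82.0), (7.79, 0.0, 83.0)]
```

View pics/s3.png

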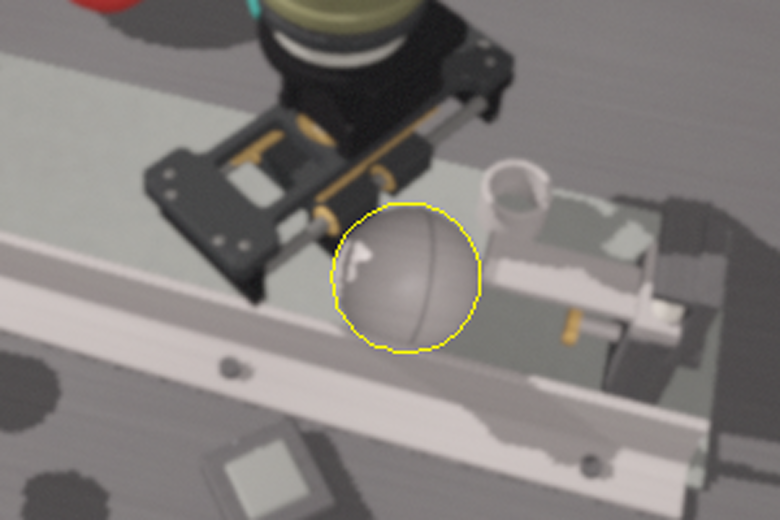

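Scene crop: the ball outline fits at crop (406,278), touching the fence with the finger behind it. The shoe (490–640, 270) and brass pad (572,325) are ahead, and the ring is clear of the gripper. Next, slowly under the shoe.

Emit:
servo_tool([
  {"xyz": [0.09,-0.05,0],"twist": [0,0,0],"jaw": 1},
  {"xyz": [0.17,-0.1,0],"twist": [0,0,0],"jaw": 1},
  {"xyz": [0.26,-0.15,0],"twist": [0,0,0],"jaw": 1},
  {"xyz": [0.35,-0.2,0],"twist": [0,0,0],"jaw": 1},
  {"xyz": [0.43,-0.25,0],"twist": [0,0,0],"jaw": 1},
  {"xyz": [0.52,-0.3,0],"twist": [0,0,0],"jaw": 1},
  {"xyz": [0.61,-0.35,0],"twist": [0,0,0],"jaw": 1},
  {"xyz": [0.69,-0.4,0],"twist": [0,0,0],"jaw": 1},
  {"xyz": [0.78,-0.45,0],"twist": [0,0,0],"jaw": 1},
  {"xyz": [0.87,-0.5,0],"twist": [0,0,0],"jaw": 1},
])

```text
time_s: 17.37
tool_pos: [0.5584, 0.0441, 0.218]
tool_rot: [179.8, -0.1, 56.8]
force: [1.3, 0.3, -0.3]
grip_width: 0.0009
grasp_force: 0.1
```

Emit:
servo_tool([
  {"xyz": [0.09,-0.05,0],"twist": [0,0,0],"jaw": 1},
  {"xyz": [0.17,-0.1,0],"twist": [0,0,0],"jaw": 1},
  {"xyz": [0.26,-0.15,0],"twist": [0,0,0],"jaw": 1},
  {"xyz": [0.35,-0.2,0],"twist": [0,0,0],"jaw": 1},
  {"xyz": [0.43,-0.25,0],"twist": [0,0,0],"jaw": 1},
  {"xyz": [0.52,-0.3,0],"twist": [0,0,0],"jaw": 1},
  {"xyz": [0.61,-0.35,0],"twist": [0,0,0],"jaw": 1},
  {"xyz": [0.69,-0.4,0],"twist": [0,0,0],"jaw": 1},
  {"xyz": [0.78,-0.45,0],"twist": [0,0,0],"jaw": 1},
  {"xyz": [0.87,-0.5,0],"twist": [0,0,0],"jaw": 1},
])

```text
time_s: 18.2
tool_pos: [0.559, 0.0541, 0.218]
tool_rot: [179.8, -0.1, 56.8]
force: [-0.2, -0.0, -0.0]
grip_width: 0.0004
grasp_force: 0.1
```

Emit:
servo_tool([
  {"xyz": [0.09,-0.05,0],"twist": [0,0,0],"jaw": 1},
  {"xyz": [0.17,-0.1,0],"twist": [0,0,0],"jaw": 1},
  {"xyz": [0.26,-0.15,0],"twist": [0,0,0],"jaw": 1},
  {"xyz": [0.35,-0.2,0],"twist": [0,0,0],"jaw": 1},
  {"xyz": [0.43,-0.25,0],"twist": [0,0,0],"jaw": 1},
])

```text
time_s: 18.62
tool_pos: [0.5593, 0.0591, 0.218]
tool_rot: [179.8, -0.1, 56.8]
force: [-0.9, 1.2, 0.3]
grip_width: 0.0006
grasp_force: 0.0
```

Emit:
servo_tool([
  {"xyz": [0.09,-0.05,0],"twist": [0,0,0],"jaw": 1},
  {"xyz": [0.17,-0.1,0],"twist": [0,0,0],"jaw": 1},
  {"xyz": [0.26,-0.15,0],"twist": [0,0,0],"jaw": 1},
  {"xyz": [0.35,-0.2,0],"twist": [0,0,0],"jaw": 1},
  {"xyz": [0.43,-0.25,0],"twist": [0,0,0],"jaw": 1},
])

```text
time_s: 19.03
tool_pos: [0.5595, 0.0641, 0.218]
tool_rot: [179.8, -0.1, 56.8]
force: [-0.1, 0.4, 0.8]
grip_width: 0.0007
grasp_force: 0.5
```

```bash
python3 st.py
```

```text
t 19.0333 tool jig mm [-19.564  64.3  ] z 0.21799666986025412 rot [179.798  -0.102  56.802] F jig -0.1073661279744652 0.357131777115675 0.828336592569515
ball if touching: [  5.265 107.12 ]
ball fit [(6.53, 1.0, 113.0), (6.51, 1.0, 112.0), (6.51, 0.0, 114.0)]
```

Emit:
servo_tool([
  {"xyz": [0.07,-0.04,0],"twist": [0,0,0],"jaw": 1},
  {"xyz": [0.14,-0.08,0],"twist": [0,0,0],"jaw": 1},
  {"xyz": [0.21,-0.12,0],"twist": [0,0,0],"jaw": 1},
  {"xyz": [0.28,-0.16,0],"twist": [0,0,0],"jaw": 1},
  {"xyz": [0.35,-0.2,0],"twist": [0,0,0],"jaw": 1},
])

```text
time_s: 19.5
tool_pos: [0.5591, 0.067, 0.2176]
tool_rot: [179.9, 0.0, 56.8]
force: [-3.8, -4.2, 1.7]
grip_width: 0.0005
grasp_force: 2.7
```

Emit:
servo_tool([
  {"xyz": [0.07,-0.04,0],"twist": [0,0,0],"jaw": 1},
  {"xyz": [0.14,-0.08,0],"twist": [0,0,0],"jaw": 1},
  {"xyz": [0.21,-0.12,0],"twist": [0,0,0],"jaw": 1},
])

```text
time_s: 19.75
tool_pos: [0.5591, 0.0694, 0.2174]
tool_rot: [179.9, 0.1, 56.8]
force: [-3.0, -4.0, 1.2]
grip_width: 0.0001
grasp_force: 2.7
```

Emit:
servo_tool([
  {"xyz": [0.06,-0.035,0],"twist": [0,0,0],"jaw": 1},
  {"xyz": [0.12,-0.07,0],"twist": [0,0,0],"jaw": 1},
  {"xyz": [0.17,-0.1,0],"twist": [0,0,0],"jaw": 1},
])

```text
time_s: 20.0
tool_pos: [0.5591, 0.0714, 0.2174]
tool_rot: [179.9, 0.1, 56.8]
force: [-3.4, -3.9, 2.2]
grip_width: 0.0004
grasp_force: 2.7
```

```bash
cat > f.py <<'E'
from h import *
import sys
F=[]
for _ in range(int(sys.argv[1])):
    env.read_camera("wrist"); F.append(env.get_obs()["force"])
F=np.array(F); m=F.mean(0); s=env.get_obs()
n=Ro.from_euler('xyz',s['tool_rot'],degrees=True).apply([1,0,0])
b=J(s['tool_pos']+n*.0495); print("t",s["time_s"],"F jig x,y,z",m@xh,m@yh,m[2],"sd",F.std(0),"tool ball y",b[1]+b[0]*np.tan(np.radians(30.1)))
E
python3 f.py 4
```

```text
t 20.2 F jig x,y,z -3.3423287832338504 -3.9941917378603824 1.0489338897154055 sd [0.577 0.292 0.519] tool ball y 117.2017244506539
```

Emit:
servo_tool([
  {"xyz": [0.05,-0.03,0],"twist": [0,0,0],"jaw": 1},
  {"xyz": [0.1,-0.06,0],"twist": [0,0,0],"jaw": 1},
  {"xyz": [0.15,-0.09,0],"twist": [0,0,0],"jaw": 1},
  {"xyz": [0.2,-0.12,0],"twist": [0,0,0],"jaw": 1},
])

```text
time_s: 20.53
tool_pos: [0.5592, 0.0739, 0.2174]
tool_rot: [179.9, 0.1, 56.8]
force: [-3.5, -3.6, 1.7]
grip_width: 0.0006
grasp_force: 2.6
```

Emit:
servo_tool([
  {"xyz": [0.05,-0.03,0],"twist": [0,0,0],"jaw": 1},
  {"xyz": [0.1,-0.06,0],"twist": [0,0,0],"jaw": 1},
  {"xyz": [0.15,-0.09,0],"twist": [0,0,0],"jaw": 1},
  {"xyz": [0.2,-0.12,0],"twist": [0,0,0],"jaw": 1},
])

```text
time_s: 20.87
tool_pos: [0.5594, 0.0763, 0.2174]
tool_rot: [179.9, 0.0, 56.8]
force: [-3.3, -4.0, 1.5]
grip_width: 0.0004
grasp_force: 2.4
```

```bash
python3 f.py 4; python3 st.py s4.png
```

```text
t 21.0667 F jig x,y,z -2.9337121194603046 -3.8156452681507744 1.1191087003535327 sd [0.547 0.507 0.299] tool ball y 122.67887004475892
t 21.0667 tool jig mm [-19.89   76.996] z 0.21774631630912297 rot [179.832  -0.057  56.786] F jig -2.482857647422783 -2.9786444147818196 1.4493653969730054
ball if touching: [  4.952 119.808]
ball fit [(6.25, 0.0, 129.0), (6.24, 1.0, 129.0), (6.2, 0.0, 128.0)]
```

View pics/s4.png

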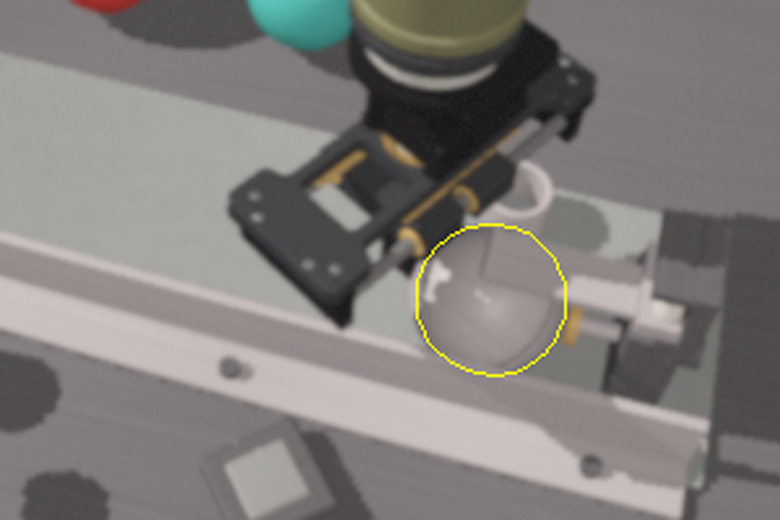

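The ball is well under the shoe and just short of the brass pad (ball's right edge ~565, pad ~570). From here I creep.

Emit:
servo_tool([
  {"xyz": [0.04,-0.025,0],"twist": [0,0,0],"jaw": 1},
  {"xyz": [0.09,-0.05,0],"twist": [0,0,0],"jaw": 1},
  {"xyz": [0.13,-0.075,0],"twist": [0,0,0],"jaw": 1},
])

```text
time_s: 21.37
tool_pos: [0.5604, 0.0786, 0.2181]
tool_rot: [179.8, -0.1, 56.8]
force: [-2.1, -3.5, 0.9]
grip_width: 0.0008
grasp_force: 2.1
```

Emit:
servo_tool([
  {"xyz": [0.03,-0.02,0],"twist": [0,0,0],"jaw": 1},
  {"xyz": [0.06,-0.035,0],"twist": [0,0,0],"jaw": 1},
  {"xyz": [0.09,-0.05,0],"twist": [0,0,0],"jaw": 1},
])

```text
time_s: 21.62
tool_pos: [0.5604, 0.0797, 0.2181]
tool_rot: [179.8, -0.1, 56.8]
force: [-2.8, -3.2, 0.4]
grip_width: 0.0006
grasp_force: 2.1
```

```bash
python3 f.py 4
```

```text
t 21.8167 F jig x,y,z -1.8478237419210166 -3.1554953557670653 1.5821586131727663 sd [0.145 0.519 0.304] tool ball y 125.83540002978941
```

Emit:
servo_tool([
  {"xyz": [0.03,-0.02,0],"twist": [0,0,0],"jaw": 1},
  {"xyz": [0.06,-0.035,0],"twist": [0,0,0],"jaw": 1},
  {"xyz": [0.09,-0.05,0],"twist": [0,0,0],"jaw": 1},
])

```text
time_s: 22.07
tool_pos: [0.5604, 0.0806, 0.218]
tool_rot: [179.8, -0.1, 56.8]
force: [-3.0, -4.2, 1.1]
grip_width: 0.0004
grasp_force: 2.1
```

Emit:
servo_tool([
  {"xyz": [0.03,-0.02,0],"twist": [0,0,0],"jaw": 1},
  {"xyz": [0.06,-0.035,0],"twist": [0,0,0],"jaw": 1},
  {"xyz": [0.09,-0.05,0],"twist": [0,0,0],"jaw": 1},
])

```text
time_s: 22.32
tool_pos: [0.5605, 0.0817, 0.218]
tool_rot: [179.8, -0.1, 56.8]
force: [-3.1, -3.6, 1.4]
grip_width: 0.0004
grasp_force: 2.1
```

```bash
python3 f.py 3
```

```text
t 22.4667 F jig x,y,z -2.69903353528603 -3.185478684018144 0.76877971922903 sd [0.19  0.308 0.515] tool ball y 127.87487314631181
```

Emit:
servo_tool([
  {"xyz": [0.03,-0.02,0],"twist": [0,0,0],"jaw": 1},
  {"xyz": [0.06,-0.035,0],"twist": [0,0,0],"jaw": 1},
  {"xyz": [0.09,-0.05,0],"twist": [0,0,0],"jaw": 1},
])

```text
time_s: 22.72
tool_pos: [0.5605, 0.0822, 0.218]
tool_rot: [179.8, -0.1, 56.8]
force: [-3.0, -4.2, 1.8]
grip_width: 0.0007
grasp_force: 2.8
```

Emit:
servo_tool([
  {"xyz": [0.03,-0.02,0],"twist": [0,0,0],"jaw": 1},
  {"xyz": [0.06,-0.035,0],"twist": [0,0,0],"jaw": 1},
  {"xyz": [0.09,-0.05,0],"twist": [0,0,0],"jaw": 1},
])

```text
time_s: 22.97
tool_pos: [0.5605, 0.0825, 0.2179]
tool_rot: [179.8, -0.0, 56.8]
force: [-2.4, -6.4, 2.0]
grip_width: 0.0007
grasp_force: 3.5
```

```bash
python3 f.py 3
```

```text
t 23.1167 F jig x,y,z -3.007382662295279 -5.715318778517609 2.051597464594737 sd [0.783 0.193 0.171] tool ball y 128.61432412864957
```

Pad contact: force has risen from about 3.2 N to 5.7 N with the tool barely advancing. Target is about 15.5 N total along y, i.e. about 12 N on the pad after shoe drag. I'll ramp gently.

Emit:
servo_tool([
  {"xyz": [0.03,-0.02,0],"twist": [0,0,0],"jaw": 1},
  {"xyz": [0.06,-0.035,0],"twist": [0,0,0],"jaw": 1},
  {"xyz": [0.09,-0.05,0],"twist": [0,0,0],"jaw": 1},
  {"xyz": [0.12,-0.07,0],"twist": [0,0,0],"jaw": 1},
  {"xyz": [0.15,-0.085,0],"twist": [0,0,0],"jaw": 1},
  {"xyz": [0.15,-0.085,0],"twist": [0,0,0],"jaw": 1},
])

```text
time_s: 23.62
tool_pos: [0.5606, 0.083, 0.2179]
tool_rot: [179.7, 0.1, 56.7]
force: [-4.3, -8.1, 2.7]
grip_width: 0.0002
grasp_force: 4.5
```

```bash
python3 f.py 5
```

```text
t 23.8667 F jig x,y,z -3.153149107558684 -8.77267723142403 2.902956083948733 sd [0.493 0.611 0.578] tool ball y 129.0662737520269
```

Emit:
servo_tool([
  {"xyz": [0.05,-0.03,0],"twist": [0,0,0],"jaw": 1},
  {"xyz": [0.09,-0.05,0],"twist": [0,0,0],"jaw": 1},
  {"xyz": [0.13,-0.075,0],"twist": [0,0,0],"jaw": 1},
  {"xyz": [0.17,-0.1,0],"twist": [0,0,0],"jaw": 1},
  {"xyz": [0.21,-0.12,0],"twist": [0,0,0],"jaw": 1},
  {"xyz": [0.21,-0.12,0],"twist": [0,0,0],"jaw": 1},
])

```text
time_s: 24.37
tool_pos: [0.5606, 0.0836, 0.2178]
tool_rot: [179.7, 0.2, 56.6]
force: [-5.1, -12.6, 4.1]
grip_width: 0.0005
grasp_force: 6.3
```

```bash
python3 f.py 5
```

```text
t 24.6167 F jig x,y,z -3.65770957571468 -12.383318110475736 3.9747462339995763 sd [0.323 0.401 0.467] tool ball y 129.72482884773382
```

Emit:
servo_tool([
  {"xyz": [0.04,-0.025,0],"twist": [0,0,0],"jaw": 1},
  {"xyz": [0.08,-0.045,0],"twist": [0,0,0],"jaw": 1},
  {"xyz": [0.12,-0.07,0],"twist": [0,0,0],"jaw": 1},
  {"xyz": [0.15,-0.09,0],"twist": [0,0,0],"jaw": 1},
  {"xyz": [0.18,-0.105,0],"twist": [0,0,0],"jaw": 1},
  {"xyz": [0.18,-0.105,0],"twist": [0,0,0],"jaw": 1},
])

```text
time_s: 25.12
tool_pos: [0.5605, 0.0842, 0.2177]
tool_rot: [179.7, 0.4, 56.6]
force: [-5.2, -15.0, 4.8]
grip_width: 0.0002
grasp_force: 7.8
```

```bash
python3 f.py 8
```

```text
t 25.5167 F jig x,y,z -4.727635300491101 -15.244425900865616 4.810005474499977 sd [0.588 0.455 0.38 ] tool ball y 130.2613135211287
```

Emit:
servo_tool([
  {"xyz": [0.02,-0.01,0],"twist": [0,0,0],"jaw": 1},
  {"xyz": [0.03,-0.02,0],"twist": [0,0,0],"jaw": 1},
  {"xyz": [0.03,-0.02,0],"twist": [0,0,0],"jaw": 1},
  {"xyz": [0.03,-0.02,0],"twist": [0,0,0],"jaw": 1},
  {"xyz": [0.03,-0.02,0],"twist": [0,0,0],"jaw": 1},
  {"xyz": [0.03,-0.02,0],"twist": [0,0,0],"jaw": 1},
  {"xyz": [0.03,-0.02,0],"twist": [0,0,0],"jaw": 1},
  {"xyz": [0.03,-0.02,0],"twist": [0,0,0],"jaw": 1},
  {"xyz": [0.03,-0.02,0],"twist": [0,0,0],"jaw": 1},
  {"xyz": [0.03,-0.02,0],"twist": [0,0,0],"jaw": 1},
])

```text
time_s: 26.35
tool_pos: [0.5605, 0.0843, 0.2177]
tool_rot: [179.7, 0.4, 56.6]
force: [-5.2, -14.9, 4.3]
grip_width: 0.0002
grasp_force: 8.0
```

```bash
python3 f.py 16
```

```text
t 27.15 F jig x,y,z -4.7357558291253445 -15.833702633592013 4.712826937041664 sd [0.442 0.531 0.3  ] tool ball y 130.38395659062877
```

Held at about 12 N net on the pad for 2 s. Now backing off gently.

Emit:
servo_tool([
  {"xyz": [-0.15,0.07,0],"twist": [0,0,0],"jaw": 1},
  {"xyz": [-0.3,0.15,0],"twist": [0,0,0],"jaw": 1},
  {"xyz": [-0.45,0.23,0],"twist": [0,0,0],"jaw": 1},
  {"xyz": [-0.6,0.31,0],"twist": [0,0,0],"jaw": 1},
  {"xyz": [-0.8,0.4,0],"twist": [0,0,0],"jaw": 1},
  {"xyz": [-1.2,0.6,0],"twist": [0,0,0],"jaw": 1},
  {"xyz": [-2,1,0],"twist": [0,0,0],"jaw": 1},
  {"xyz": [-3.2,1.6,0],"twist": [0,0,0],"jaw": 1},
  {"xyz": [-4.5,2.2,0],"twist": [0,0,0],"jaw": 1},
  {"xyz": [-5.5,2.7,0],"twist": [0,0,0],"jaw": 1},
])

```text
time_s: 27.98
tool_pos: [0.5532, 0.0271, 0.2182]
tool_rot: [179.8, -0.1, 56.7]
force: [-0.4, -0.3, -0.8]
grip_width: 0.0003
grasp_force: 0.0
```

```bash
python3 -c "
from h import *
report(); ball(0,129,'s5.png')"
```

```text
t 27.9833 tool jig mm [-23.862  27.024] z 0.21816871575090965 rot [179.761  -0.1    56.714] F jig -0.34338481037289265 -0.2760390537968763 -0.7509694013144477
ball if touching: [ 1.033 69.805]
ball fit [(6.76, 0.0, 131.0), (6.72, 0.0, 130.0), (6.69, 1.0, 131.0)]
```

View pics/s5.png

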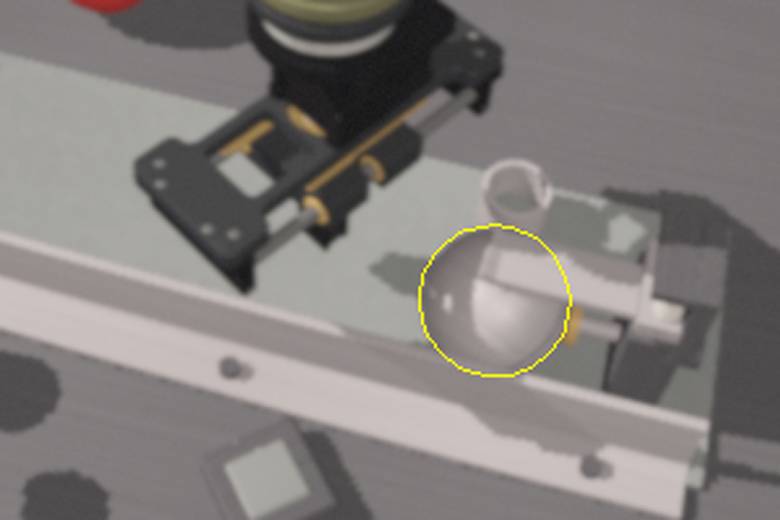

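The ball sits at crop (495,300), against the pad (572,325) and the fence and under the shoe. The gripper is well clear and the ring has not moved. I'll raise the tool, recheck and hand in.

Emit:
servo_tool([
  {"xyz": [-0.3,0.1,-1],"twist": [0,0,0],"jaw": 1},
  {"xyz": [-0.3,0.1,-3],"twist": [0,0,0],"jaw": 1},
  {"xyz": [-0.3,0.1,-6],"twist": [0,0,0],"jaw": 1},
  {"xyz": [-0.3,0.1,-9],"twist": [0,0,0],"jaw": 1},
  {"xyz": [-0.3,0.1,-11],"twist": [0,0,0],"jaw": 1},
  {"xyz": [-0.3,0.1,-12],"twist": [0,0,0],"jaw": 1},
  {"xyz": [-0.3,0.1,-12],"twist": [0,0,0],"jaw": 1},
  {"xyz": [-0.3,0.1,-12],"twist": [0,0,0],"jaw": 1},
])

```text
time_s: 28.7
tool_pos: [0.552, 0.0267, 0.3379]
tool_rot: [179.8, -0.1, 56.8]
force: [-0.7, 0.1, 0.1]
grip_width: 0.0004
grasp_force: 0.0
```

```bash
python3 -c "
from h import *
report(); ball(0,129); print(env.sign_off())"
```

```text
t 28.7 tool jig mm [-25.038  26.563] z 0.3378906883401527 rot [179.809  -0.144  56.827] F jig -0.6897163643729751 0.017553082303147623 0.07564943147826553
ball if touching: [-0.227 69.393]
ball fit [(6.9, 1.0, 131.0), (6.85, 1.0, 132.0), (6.85, 0.0, 131.0)]
the job is handed in; nothing more can be done
None
```

The grey steel ball was rolled along the fence under the shoe onto the pad, pressed with an estimated 12 N (wrist force less shoe drag) for about 2 s, then let go; the last camera check showed it still in place, and the job was handed in at 28.7 s.

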